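# Fill and snap shut the chocolate jar

## Robot

A 6-joint arm with a two-finger parallel gripper is mounted at the origin on the work surface. World frame = base frame: x ahead of the robot, y to its left, z up, the work surface at z = 0. Lengths are in m, angles in rad, forces in N, time in s.
With the tool pointing down it reaches from about 0.425 to 0.95 m from the base axis. Payload 3.5 kg.
Tool frame: the origin (TCP) lies between the finger pads; the fingertips stand 19 mm ahead of it and the grasp point (between the pads) is the TCP; z points along the fingers, y is the line along which they close (so a half turn about z gives the same grasp; the last joint's range is limited). The gripper opens to 85 mm and grips with 20 to 120 N. Pads are 22 mm wide; open, the fingers measure 114 mm over their backs; the gripper's body (76 mm by 85 mm) begins 54 mm behind the grasp point. The pads swing forward as they close: fully open they stand 13 mm farther back than shut.
Start: joints at [-1.292, 0.286, 1.577, -0, 1.279, -0.15], TCP at [0.281, -0.614, 0.25] pointing down, gripper open.
Joint ranges: [-2.77, 2.77], [-0.9, 2.22], [0.21, 2.48], [-1.53, 4.67], [0.24, 2.81], [-2.84, 2.84]. Speed limits (rad/s): [2.79, 2.79, 3.14, 3.14, 3.14, 3.14].

## Interface

Orientations are given as a unit quaternion [x, y, z, w].
In Python, from plant import get_state, cams, ctrl gives the robot as it stands. The module is installed in compiled form; this text tells all that it offers.
- The arm moves only by the tool jog_arm, never from a script. Its argument "deltas" is text: rows parted by semicolons, each of 6 numbers parted by spaces: the shift along the world's x, y, z normalised to -1 to 1, where 1 is 0.02 m, then the turn, a rotation vector about the world's x, y, z normalised to -1 to 1, where 1 is 0.1 rad. In form: x y z ax ay az; .... A call has 1 to 20 rows; each row shifts and turns the commanded pose from where the row before left it; what a row does not reach is not made up. A row lasts 1/8 s, in which the tool goes at most 62.5 mm and 10.7 degrees, less where a joint would pass 70% of its speed; a pose out of reach is approached as far as the arm can. A call with a number of a shift or a turn outside -1 to 1 is refused whole. A call with a gripper value outside its range is refused whole. "gripper" is the opening, from 0 (shut) to 1 (fully open), set as the call begins (left out, the last holds). The fingers move at their own pace and stop on an object; "squeeze" is the grip in N (left out, the last holds). Time passes only in rows, so rows that do not move let the fingers close. It gives the time, the measured TCP pose, the force, the opening and the grip force at its end, in the units of the state.
- get_state(): the state, without advancing time (a new reading comes with each control period).
- cams.read_camera(name): name is "scene" or "top" or "wrist"; returns a dict with "color" (420x560x3 uint8, blue, green, red), "vfov" (degrees; the focal length in pixels is half the picture's height over the tangent of half this angle, whatever the lens; pixels are square), "cx", "cy" (the principal point, pixels), "distortion" ([k1, k2, p1, p2, k3] as OpenCV has them; the pictures are not rectified), "rvec" (rotation vector, rad) and "tvec" (3), from world to camera coordinates, as OpenCV has them. Camera axes: x right, y down, z forward; pixel columns grow to the right and rows downward; lengths in m; the calibration is good to about 2 mm. A picture is of the moment at which its call begins. There is no depth.
- ctrl.sign_off(): hands the job in; it is judged then, once.
The state is a dict: "time": time; "qpos": joint angles; "dq": joint speeds; "joint_efforts": joint torques, N m; "eef_pos": TCP position; "tcp_rot": TCP orientation; "contact_force": force on the tool from outside, world axes, zero at the start; "wrist_torque": the same for the moment, N m; "opening": opening from 0.0 (shut) to 1.0 (fully open); "finger_force": force on a finger pad.
Only numpy, scipy, OpenCV 4.12 (cv2) and the standard library are available. Lean on these libraries where they do the work, as an engineer would, in place of code of your own. Each camera call takes 0.05 s, during which the arm holds its last target. There are 200 camera calls.

## Task

Put exactly three of the four chocolate tablets from the wooden board into the open jar and leave the fourth on the board. Then set the wooden cap over the jar's neck and press it down past the click until it is fully home, and finish like that: gripper still on the cap, still pressing it firmly down (about 10 N), not letting go. Leave the other kitchen things where they are.

Things in the scene. Friction and masses are not known exactly. Their poses are not given: they have to be found in the camera images.
- jar: white ceramic jar fixed upright on the ledge: body 84 mm diameter, 50 mm high, ending in a flat shoulder; from it rises a neck 54 mm in outer diameter, its rim (bevelled to 49 mm) 70 mm above the ledge. Straight open well 46 mm wide, inner floor 6 mm above the ledge. Origin at the centre of its underside, z up
- jar_rim (a point): centre of the jar's open mouth at rim height, 70 mm above the ledge
- jar_nubs (a point): point on the jar's axis 57 mm above the ledge, at the height of four sprung steel balls, 10 mm wide, that stick 3.5 mm out of the neck, at 45, 135, 225 and 315 degrees about the jar's z; an unpressed cap rests on them with its lower edge about 61 mm above the ledge
- jar_shoulder (a point): point on the jar's axis at the height of the flat shoulder, 50 mm above the ledge, on which the cap's lower edge stands when fully home. While pressing, the resistance first rises to a peak of 5 to 10 N with the cap's edge 57 to 61 mm above the ledge, drops as the lip snaps past the balls (click), and rises again once home
- cap: loose round wooden snap cap, about 60 g, standing open side down on the ledge: 68 mm diameter, flat top 26.5 mm above its lower edge. Hollow below, 22.5 mm deep, with an inward lip at the lower edge leaving an opening 57 mm wide (1.5 mm clearance all round the jar's neck). Any yaw fits. Origin at the centre of its lower edge, z up
- cap_knob (a point): centre of the upper end of the cap's round knob, 22 mm in diameter and 21 mm high, in the middle of the flat top; 47.5 mm above the cap's lower edge
- board: fixed wooden board, 170 x 170 mm, 12 mm thick, on the ledge; origin at the centre of its underside
- tablet0: small round drinking-chocolate tablet, brown, 26 mm diameter, 12 mm thick, 14 g, lying flat on the wooden board with two scored lines across its top; origin at the centre of its underside, z up
- tablet1: small round drinking-chocolate tablet, brown, 26 mm diameter, 12 mm thick, 14 g, lying flat on the wooden board with two scored lines across its top; origin at the centre of its underside, z up
- tablet2: small round drinking-chocolate tablet, brown, 26 mm diameter, 12 mm thick, 14 g, lying flat on the wooden board with two scored lines across its top; origin at the centre of its underside, z up
- tablet3: small round drinking-chocolate tablet, brown, 26 mm diameter, 12 mm thick, 14 g, lying flat on the wooden board with two scored lines across its top; origin at the centre of its underside, z up
- lime_squeezer: bystander, steel lime squeezer lying flat, about 220 x 70 mm, 45 mm high; origin near the middle of its length, x along it, to be left alone
- lighter: bystander, push-button lighter lying flat, white plastic body 110 mm long with a 100 mm steel nozzle, 26 mm high; origin where it lies, 55 mm from the nozzle end of the body, x along the nozzle, to be left alone
- ramekin: bystander, small white bowl 72 mm wide, 38 mm high; origin at the centre of its underside, to be left alone
- teaspoon: bystander, steel teaspoon 150 mm long lying flat; origin near its middle, x along it, to be left alone

How it is judged:
On the way, in this order (a step that is already met when the one before it is completed fails the run):
1. exactly three tablets lie in the jar and the fourth on the board (((horizontal distance between each of tablet0, tablet1, tablet2 and jar below 0.024 m and z of each of tablet0, tablet1, tablet2 in the frame of jar below 0.062 m and horizontal distance between tablet3 and board below 0.12 m and height (world z) of tablet3 between 0.008 and 0.03 m) or (horizontal distance between each of tablet0, tablet1, tablet3 and jar below 0.024 m and z of each of tablet0, tablet1, tablet3 in the frame of jar below 0.062 m and horizontal distance between tablet2 and board below 0.12 m and height (world z) of tablet2 between 0.008 and 0.03 m) or (horizontal distance between each of tablet0, tablet2, tablet3 and jar below 0.024 m and z of each of tablet0, tablet2, tablet3 in the frame of jar below 0.062 m and horizontal distance between tablet1 and board below 0.12 m and height (world z) of tablet1 between 0.008 and 0.03 m) or (horizontal distance between tablet0 and board below 0.12 m and height (world z) of tablet0 between 0.008 and 0.03 m and horizontal distance between each of tablet1, tablet2, tablet3 and jar below 0.024 m and z of each of tablet1, tablet2, tablet3 in the frame of jar below 0.062 m))), for 0.2 s.
2. the cap is pressed past the click and sits on the jar's shoulder (horizontal distance between cap and jar below 0.004 m and z of cap in the frame of jar between 0.046 and 0.0525 m and angle between cap's own z axis and vertical below 0.08 rad), for 0.2 s.
At the end, for the whole second after the job is handed in: three tablets in the jar (24 mm of its axis, undersides below 62 mm), the fourth on the board; cap home: lower edge within 2.5 mm of the shoulder, 4 mm off axis, 0.08 rad tilt; gripper touching the cap with over 3 N and cap bearing on the jar with over 4 N to the end (all of step 2 and ((horizontal distance between each of tablet0, tablet1, tablet2 and jar below 0.024 m and z of each of tablet0, tablet1, tablet2 in the frame of jar below 0.062 m and horizontal distance between tablet3 and board below 0.12 m and height (world z) of tablet3 between 0.008 and 0.03 m) or (horizontal distance between each of tablet0, tablet1, tablet3 and jar below 0.024 m and z of each of tablet0, tablet1, tablet3 in the frame of jar below 0.062 m and horizontal distance between tablet2 and board below 0.12 m and height (world z) of tablet2 between 0.008 and 0.03 m) or (horizontal distance between each of tablet0, tablet2, tablet3 and jar below 0.024 m and z of each of tablet0, tablet2, tablet3 in the frame of jar below 0.062 m and horizontal distance between tablet1 and board below 0.12 m and height (world z) of tablet1 between 0.008 and 0.03 m) or (horizontal distance between tablet0 and board below 0.12 m and height (world z) of tablet0 between 0.008 and 0.03 m and horizontal distance between each of tablet1, tablet2, tablet3 and jar below 0.024 m and z of each of tablet1, tablet2, tablet3 in the frame of jar below 0.062 m)) and contact force between cap and jar above 4 N and contact force between the fingers and cap above 3 N); the arm keeps its last pose, push and grip.
It fails at once if the lime squeezer is moved more than 30 mm (distance of lime_squeezer from where it was at the start of the episode above 0.03 m).
It fails at once if the lighter is moved more than 30 mm (distance of lighter from where it was at the start of the episode above 0.03 m).
It fails at once if the ramekin is moved more than 30 mm (distance of ramekin from where it was at the start of the episode above 0.03 m).
It fails at once if the teaspoon is moved more than 30 mm (distance of teaspoon from where it was at the start of the episode above 0.03 m).
It also fails if it takes over 72 s, if anything falls off the work surface, if the arm or the gripper's body presses on something with over 40 N, if the wrist force passes 120 N, or if a joint passes its speed limit or range.

## Working session

There is one attempt and no reset: what is moved stays moved. The work goes in short steps, Python scripts to look and compute and a tool call to move; the robot and the scene stay as the last step left them, time stands still between calls to the robot, and variables do not carry over. Pictures are saved under pics/ and viewed, at most 11 in all, crops included, and the job is handed in when it is done.

Besides the shell and the picture viewer there is one more tool, called as a command line: name --argument value ..., lists and objects as JSON in quotes. jog_arm: Moves the arm, as the interface text tells. Its arguments: {"type":"object","properties":{"deltas":{"type":"string"},"gripper":{"type":"number"},"squeeze":{"type":"number"}},"required":["deltas"]}

```bash
mkdir -p pics
cat > h.py <<'E'
import numpy as np, cv2
from plant import get_state, cams, ctrl
def cam(n):
    c=cams.read_camera(n); h=c["color"].shape[0]
    f=h/2/np.tan(np.radians(c["vfov"])/2)
    c["K"]=np.array([[f,0,c["cx"]],[0,f,c["cy"]],[0,0,1]]); c["R"]=cv2.Rodrigues(np.array(c["rvec"],float))[0]
    c["d"]=np.array(c["distortion"],float); c["t"]=np.array(c["tvec"],float).ravel(); return c
def onplane(c,uv,z):
    p=cv2.undistortPoints(np.array(uv,float).reshape(-1,1,2),c["K"],c["d"]).reshape(-1,2)
    o=-c["R"].T@c["t"]; r=np.c_[p,np.ones(len(p))]@c["R"]
    return o+r*((z-o[2])/r[:,2])[:,None]
def proj(c,P):
    return cv2.projectPoints(np.array(P,float).reshape(-1,1,3),np.array(c["rvec"],float),c["t"],c["K"],c["d"])[0].reshape(-1,2)
E
python3 - <<'E'
from h import *
for n in("scene","top","wrist"):
    c=cam(n); cv2.imwrite(f"pics/{n}0.png",c["color"]); print(n,c["vfov"],-c["R"].T@c["t"],c["R"][2])
print(get_state())
E
```

```text
scene 55.41389054295419 [ 1.03963231 -0.62178123  0.6031649 ] [-0.50721685  0.66560685 -0.54744734]
top 48.06407272754484 [0.40153975 0.01737541 1.12915879] [ 0.14667312 -0.01276006 -0.98910271]
wrist 69.90093354933033 [ 0.34963755 -0.58204249  0.37259228] [-0.2651036  -0.12086655 -0.95661453]
{'time': 0.15, 'qpos': array([-1.29200625e+00,  2.87050506e-01,  1.57785342e+00,  1.61902287e-05,
        1.27859368e+00, -1.50023570e-01]), 'dq': array([ 0.00044057, -0.00209055, -0.00468186, -0.00023677, -0.00093966,
       -0.00036553]), 'joint_efforts': array([ 2.53235259e-03, -4.06602609e+01, -2.93141377e+01, -7.36362404e-05,
        3.95840092e-03, -8.05315921e-06]), 'eef_pos': array([ 0.28054221, -0.61341267,  0.24919911]), 'tcp_rot': array([ 9.77102830e-01,  2.12765489e-01, -5.35474547e-05, -9.51001250e-04]), 'contact_force': array([0.29593086, 0.30281178, 0.45987401]), 'wrist_torque': array([ 0.03895529,  0.00451338, -0.00972139]), 'finger_force': 0.0, 'opening': 0.9982110190327161}
```

View pics/top0.png

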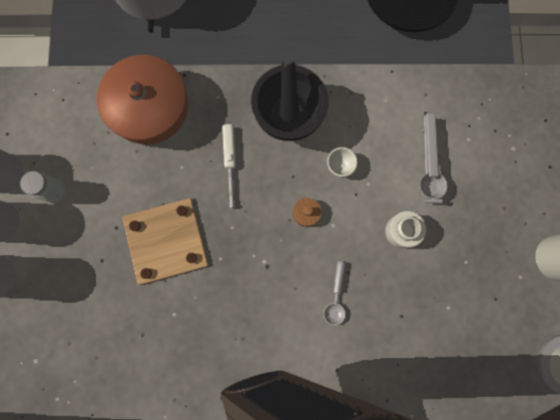

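View pics/scene0.png

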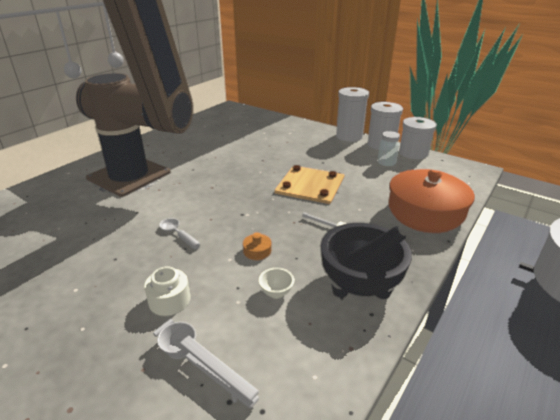

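The top view shows the tablets at about (135,226), (183,211), (146,273) and (193,258). The cap is at (307,212), with the jar at (406,230) and its mouth near (410,229). The scene view agrees and shows the jar's open mouth at (165,275).

Run:
```python
from h import *
c=cam("top"); im=c["color"]; hsv=cv2.cvtColor(im,cv2.COLOR_BGR2HSV)
# tablets: dark pixels on board
b=im[190:295,110:220]; g=cv2.cvtColor(b,cv2.COLOR_BGR2GRAY)
bd=(cv2.cvtColor(b,cv2.COLOR_BGR2HSV)[...,1]>90).astype(np.uint8)
m=((g<60)&(bd>0)).astype(np.uint8)
n,l,s,ce=cv2.connectedComponentsWithStats(m)
for i in range(1,n):
    if s[i,4]>20: print("tab",ce[i]+[110,190],s[i],onplane(c,ce[i]+[110,190],.020).round(4))
# cap
m=((hsv[...,1]>130)).astype(np.uint8); m[:, :270]=0;m[:,345:]=0;m[:185]=0;m[240:]=0
n,l,s,ce=cv2.connectedComponentsWithStats(m); i=1+np.argmax(s[1:,4]); print("cap",ce[i],s[i],onplane(c,ce[i],.02).round(4))
cv=cv2.resize(im[180:280,100:460],None,fx=2.2,fy=2.2,interpolation=cv2.INTER_CUBIC)
j=cv2.resize(im[195:265,370:440],None,fx=5,fy=5,interpolation=cv2.INTER_CUBIC);k=cv2.resize(im[180:250,275:345],None,fx=5,fy=5,interpolation=cv2.INTER_CUBIC)
l=cv2.resize(im[195:295,110:220],None,fx=3.5,fy=3.5,interpolation=cv2.INTER_CUBIC)[:350]
o=np.hstack([j,k]);cv2.imwrite("pics/crop1.png",o)
w=cams.read_camera("scene")
```

```text
tab [182.4        210.51428571] [68 17 10  8 70] [[0.5711 0.2425 0.02  ]]
tab [135.2125 225.7625] [20 32 11  9 80] [[0.5355 0.3534 0.02  ]]
tab [191.8115942  257.55072464] [77 64 10  8 69] [[0.4594 0.2181 0.02  ]]
tab [146.57142857 273.15584416] [32 79 10  9 77] [[0.424 0.323 0.02 ]]
cap [306.07317073 211.90994371] [294 199  26  27 533] [[ 0.5653 -0.0517  0.02  ]]
```

View pics/crop1.png

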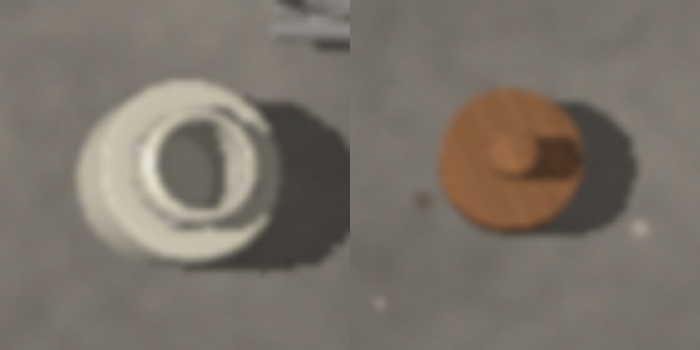

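The crop shows the jar's rim ring centred near (410.2,228.2) and the knob's top near (307.4,210.6) in top-view pixels. I'll turn these into positions and check them against the scene view.

Run:
```python
from h import *
c=cam("top"); print("jar",onplane(c,[410.2,228.2],.07).round(4),"knob",onplane(c,[307.4,210.6],.0475).round(4))
s=cam("scene"); im=s["color"]; hsv=cv2.cvtColor(im,cv2.COLOR_BGR2HSV)
g=cv2.cvtColor(im,cv2.COLOR_BGR2GRAY)[150:210,270:350]; hs=hsv[150:210,270:350]
m=((g<60)&(hs[...,1]>90)).astype(np.uint8); n,l,st,ce=cv2.connectedComponentsWithStats(m)
for i in range(1,n):
    if st[i,4]>12: print("tab",onplane(s,ce[i]+[270,150],.018).round(4),st[i])
cv2.imwrite("pics/s1.png",np.hstack([cv2.resize(im[y:y+60,x:x+60],None,fx=6,fy=6,interpolation=cv2.INTER_CUBIC) for x,y in((137,255),(230,220))]))
print(proj(s,[[.5113,-.29,.07],[.5653,-.0517,.0475]]),proj(s,onplane(c,[[410.2,228.2]],.07)),proj(s,onplane(c,[[307.4,210.6]],.0475)))
```

```text
jar [[ 0.5186 -0.2848  0.07  ]] knob [[ 0.5643 -0.0531  0.0475]]
tab [[0.4274 0.3206 0.018 ]] [24 17  5  4 16]
tab [[0.5398 0.349  0.018 ]] [60 24  5  3 15]
tab [[0.4623 0.2136 0.018 ]] [14 34  5  4 15]
tab [[0.5746 0.2366 0.018 ]] [51 42  6  4 17]
[[158.82828465 274.17510216]
 [256.51607757 234.03842806]] [[163.36703472 274.21520645]] [[255.81098143 234.18432467]]
```

jog_arm --deltas "0.6 1 0 0 0 0;0.6 1 0 0 0 0;0.6 1 0 0 0 0;0.6 1 0 0 0 0;0.6 1 0 0 0 0;0.6 1 0 0 0 0;0.6 1 0 0 0 0;0.6 1 0 0 0 0;0.6 1 0 0 0 0;0.6 1 0 0 0 0;0.6 1 0 0 0 0;0.6 1 0 0 0 0;0.6 1 0 0 0 0;0.6 1 0 0 0 0;0 0 0 0 0 0" --gripper 0.6

```text
time: 2.22
eef_pos: [0.4495, -0.3322, 0.2503]
tcp_rot: [0.977, 0.214, 0.0, -0.0]
contact_force: [-0.2, -0.2, -0.8]
opening: 0.601
finger_force: 0.0
```

Run:
```python
from h import *
c=cam("wrist"); print(proj(c,[[.5186,-.2848,.07],[.5643,-.0531,.0475]])); cv2.imwrite("pics/w1.png",c["color"])
```

```text
[[265.91536765 106.91251452]
 [ 62.92783931 -41.92734671]]
```

View pics/w1.png

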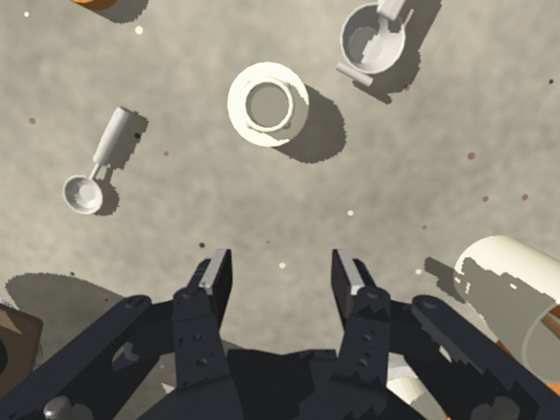

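The wrist view shows the jar's mouth at about (269,104), 3 px from where it was predicted. I'll fit the ellipse of the mouth's edge.

Run:
```python
from h import *
c=cam("wrist"); g=cv2.cvtColor(c["color"],cv2.COLOR_BGR2GRAY)
x0,y0=220,50; r=cv2.resize(g[y0:y0+110,x0:x0+100],None,fx=4,fy=4,interpolation=cv2.INTER_CUBIC)
for th in(185,200,215):
    m=(r>th).astype(np.uint8); cs,h=cv2.findContours(m,cv2.RETR_CCOMP,cv2.CHAIN_APPROX_NONE)
    for k,q in zip(cs,h[0]):
        if cv2.contourArea(k)>8000:
            e=cv2.fitEllipse(k); p=(np.array(e[0])+.5)/4-.5+[x0,y0]; print(th,"hole" if q[3]>=0 else "outer",p.round(2),np.array(e[1])/4,onplane(c,p,.07).round(4),onplane(c,p,.05).round(4))
    
print(get_state()["eef_pos"])
```

```text
185 outer [263.76 100.41] [75.58392334 81.19766998] [[ 0.5228 -0.2815  0.07  ]] [[ 0.5231 -0.2802  0.05  ]]
185 hole [265.91 103.47] [43.45567703 45.73516846] [[ 0.5211 -0.2845  0.07  ]] [[ 0.5213 -0.2834  0.05  ]]
200 outer [263.82 100.54] [75.26901245 80.47262573] [[ 0.5227 -0.2816  0.07  ]] [[ 0.523  -0.2803  0.05  ]]
200 hole [265.93 103.47] [43.82180405 46.13994217] [[ 0.5211 -0.2845  0.07  ]] [[ 0.5213 -0.2834  0.05  ]]
215 outer [263.85 100.74] [74.94608307 79.71060944] [[ 0.5226 -0.2817  0.07  ]] [[ 0.5229 -0.2804  0.05  ]]
215 hole [265.95 103.46] [44.25690079 46.45251083] [[ 0.5211 -0.2845  0.07  ]] [[ 0.5213 -0.2834  0.05  ]]
[ 0.44879898 -0.33365636  0.25037253]
```

jog_arm --deltas "0.2 1 0 0 0 0;0.2 1 0 0 0 0;0.2 1 0 0 0 0;0.2 1 0 0 0 0;0.2 1 0 0 0 0;0.2 1 0 0 0 0;0.2 1 0 0 0 0;0.2 1 0 0 0 0;0.2 1 0 0 0 0;0.2 1 0 0 0 0;0 0 0 0 0 0"

```text
time: 3.7
eef_pos: [0.4888, -0.1325, 0.2503]
tcp_rot: [0.977, 0.214, -0.0, 0.0]
contact_force: [-0.7, 0.1, -0.3]
opening: 0.602
finger_force: 0.0
```

Run:
```python
from h import *
c=cam("wrist"); cv2.imwrite("pics/w2.png",c["color"]); print(proj(c,[[.5643,-.0531,.0475]]))
hsv=cv2.cvtColor(c["color"],cv2.COLOR_BGR2HSV); x0,y0,w=[int(v) for v in (*(proj(c,[[.5643,-.0531,.0475]])[0]-55),110)]
x0=max(x0,0);y0=max(y0,0)
cv2.imwrite("pics/w2c.png",cv2.resize(c["color"][y0:y0+w,x0:x0+w],None,fx=5,fy=5)); print(x0,y0)
```

```text
[[240.84596413  87.94634795]]
185 32
```

View pics/w2c.png

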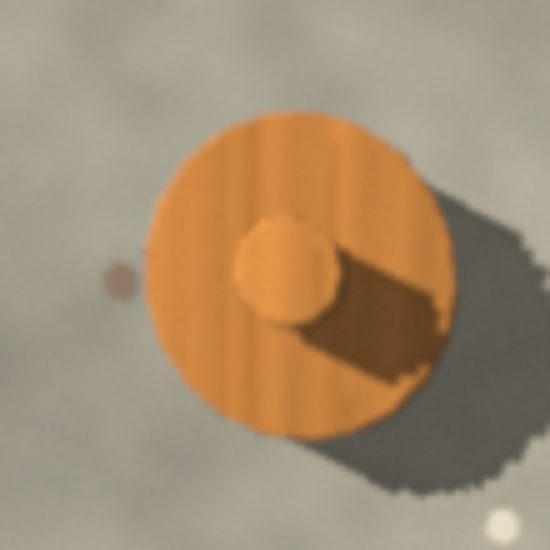

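The crop shows the cap's knob at about (242.6,86) in the wrist image, a couple of mm from the estimate. I'll refine it before grasping, and go on to the board now.

jog_arm --deltas "-0.1 1 0 0 0 0;-0.1 1 0 0 0 0;-0.1 1 0 0 0 0;-0.1 1 0 0 0 0;-0.1 1 0 0 0 0;-0.1 1 0 0 0 0;-0.1 1 0 0 0 0;-0.1 1 0 0 0 0;-0.1 1 0 0 0 0;-0.1 1 0 0 0 0;-0.1 1 0 0 0 0;-0.1 1 0 0 0 0;-0.1 1 0 0 0 0;-0.1 1 0 0 0 0;-0.1 1 0 0 0 0;-0.1 1 0 0 0 0;0 0 0 0 0 0"

```text
time: 5.88
eef_pos: [0.4559, 0.1876, 0.2503]
tcp_rot: [0.977, 0.214, -0.0, -0.0]
contact_force: [-0.0, -0.2, 0.3]
opening: 0.603
finger_force: 0.0
```

Run:
```python
from h import *
c=cam("wrist"); im=c["color"]; cv2.imwrite("pics/w3.png",im)
T=np.array([[.5711,.2425,.024],[.5355,.3534,.024],[.4594,.2181,.024],[.424,.323,.024]]); print(proj(c,T).round(1), get_state()["eef_pos"])
g=cv2.cvtColor(im,cv2.COLOR_BGR2GRAY); hs=cv2.cvtColor(im,cv2.COLOR_BGR2HSV)
m=((g<95)&(hs[...,1]>95)).astype(np.uint8); m=cv2.morphologyEx(m,cv2.MORPH_OPEN,np.ones((3,3)))
n,l,st,ce=cv2.connectedComponentsWithStats(m)
for i in range(1,n):
    if st[i,4]>150: print(st[i],ce[i].round(1),onplane(c,ce[i],.024).round(4))
```

```text
[[279.   64.1]
 [170.5  50.8]
 [258.3 167.3]
 [164.  157.6]] [0.45608023 0.18689518 0.25027715]
[159  37  35  27 563] [173.   49.9] [[0.5373 0.3513 0.024 ]]
[267  51  23  26 475] [278.   63.3] [[0.5714 0.2438 0.024 ]]
[153 146  24  21 397] [164.7 155.7] [[0.4265 0.3229 0.024 ]]
[248 155  21  22 366] [258.2 165.7] [[0.4611 0.219  0.024 ]]
```

View pics/w3.png

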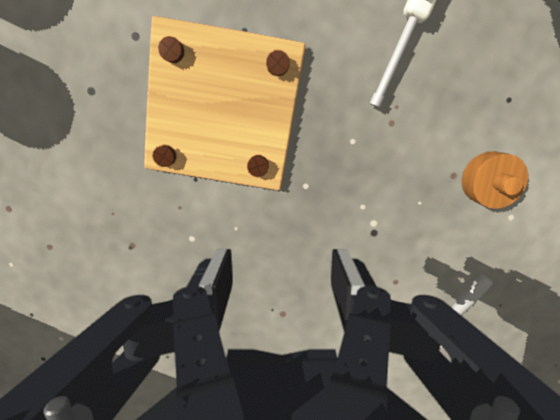

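The four tablets agree across the views. A is at (278,63), B at (258,166), C at (172,49) and D at (164,156). I'll take A first.

jog_arm --deltas "0.96 0.47 -1 0 0 0;0.96 0.47 -1 0 0 0;0.96 0.47 -1 0 0 0;0.96 0.47 -1 0 0 0;0.96 0.47 -1 0 0 0;0.96 0.47 -1 0 0 0;0 0 -1 0 0 0;0 0 -1 0 0 0;0 0 -1 0 0 0;0 0 -1 0 0 0;0 0 -0.5 0 0 0;0 0 -0.35 0 0 0;0 0 0 0 0 0"

```text
time: 7.55
eef_pos: [0.5718, 0.2425, 0.0331]
tcp_rot: [0.977, 0.213, -0.0, 0.0]
contact_force: [-0.3, 0.2, -0.4]
opening: 0.598
finger_force: 0.0
```

jog_arm --deltas "0 0 0 0 0 0;0 0 0 0 0 0;0 0 0 0 0 0;0 0 0 0 0 0" --gripper 0.15 --squeeze 25

```text
time: 8.05
eef_pos: [0.5726, 0.2427, 0.0343]
tcp_rot: [0.977, 0.213, 0.001, -0.0]
contact_force: [0.4, -0.1, 3.4]
opening: 0.284
finger_force: 24.9
```

jog_arm --deltas "0 0 1 0 0 0;-0.1 -0.5 1 0 0 0;-0.1 -1 1 0 0 0;-0.1 -1 1 0 0 0;-0.1 -1 1 0 0 0;-0.1 -1 0 0 0 0;-0.1 -1 0 0 0 0;-0.1 -1 0 0 0 0;-0.1 -1 0 0 0 0;-0.1 -1 0 0 0 0;-0.1 -1 0 0 0 0;-0.1 -1 0 0 0 0;-0.1 -1 0 0 0 0;-0.1 -1 0 0 0 0;-0.1 -1 0 0 0 0;-0.1 -1 0 0 0 0;-0.1 -1 0 0 0 0;-0.1 -1 0 0 0 0;-0.1 -1 0 0 0 0;-0.1 -1 0 0 0 0"

```text
time: 10.55
eef_pos: [0.5337, -0.1288, 0.1333]
tcp_rot: [0.977, 0.213, 0.0, 0.0]
contact_force: [0.3, 0.4, 0.4]
opening: 0.285
finger_force: 24.6
```

jog_arm --deltas "-0.1 -1 0 0 0 0;-0.1 -1 0 0 0 0;-0.1 -1 0 0 0 0;-0.1 -1 0 0 0 0;-0.1 -1 0 0 0 0;-0.1 -1 0 0 0 0;-0.1 -1 0 0 0 0;0 -0.5 0 0 0 0;0 -0.3 0 0 0 0;0 0 0 0 0 0"

```text
time: 11.8
eef_pos: [0.5199, -0.2836, 0.1333]
tcp_rot: [0.977, 0.213, 0.0, -0.0]
contact_force: [-0.8, 0.5, -0.4]
opening: 0.287
finger_force: 24.6
```

Run:
```python
from h import *
c=cam("wrist"); t=cam("top"); s=cam("scene"); print(get_state()["eef_pos"],get_state()["opening"])
cv2.imwrite("pics/j1.png",np.hstack([c["color"][100:400,130:430],cv2.resize(s["color"][190:340,90:240],None,fx=2,fy=2)]))
```

```text
[ 0.51989666 -0.28289177  0.13324406] 0.2842503964632701
```

View pics/j1.png

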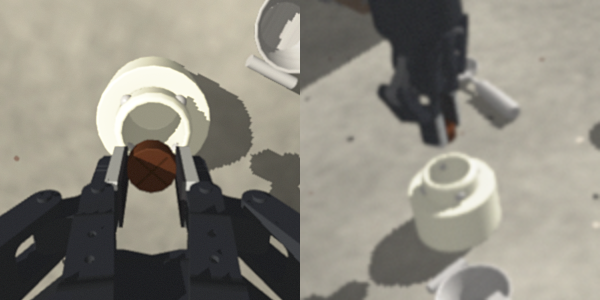

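The tablet is held at about (282,265), over a mouth centred near (282,226) in the wrist view. The scene view shows the gripper above the jar.

Run:
```python
from h import *
c=cam("wrist"); print(onplane(c,[282,225],.07),onplane(c,[282,265],.118), proj(c,[[.52,-.2845,.07],[.5186,-.2848,.07]]))
```

```text
[[ 0.52512587 -0.2813719   0.07      ]] [[ 0.52155549 -0.28280243  0.118     ]] [[283.05976943 233.35132754]
 [282.59462786 235.28830775]]
```

jog_arm --deltas "0 -0.05 -0.9 0 0 0;0 0 -0.75 0 0 0;0 0 0 0 0 0"

```text
time: 12.38
eef_pos: [0.5184, -0.2832, 0.0974]
tcp_rot: [0.977, 0.213, -0.002, -0.002]
contact_force: [0.2, -0.6, 0.7]
opening: 0.286
finger_force: 24.6
```

jog_arm --deltas "0 0 0 0 0 0;0 0 0 0 0 0;0 0 0 0 0 0" --gripper 0.6

```text
time: 12.75
eef_pos: [0.5202, -0.2848, 0.101]
tcp_rot: [0.977, 0.213, 0.0, 0.0]
contact_force: [-0.6, -0.5, -0.1]
opening: 0.6
finger_force: 0.0
```

jog_arm --deltas "0 0 1 0 0 0;0 0.13 1 0 0 0;-0.12 1 0 0 0 0;-0.12 1 0 0 0 0;-0.12 1 0 0 0 0;-0.12 1 0 0 0 0;-0.12 1 0 0 0 0;-0.12 1 0 0 0 0;-0.12 1 0 0 0 0;-0.12 1 0 0 0 0;-0.12 1 0 0 0 0;-0.12 1 0 0 0 0;-0.12 1 0 0 0 0;-0.12 1 0 0 0 0;-0.12 1 0 0 0 0;-0.12 1 0 0 0 0;-0.12 1 0 0 0 0;-0.12 1 0 0 0 0;-0.12 1 0 0 0 0;-0.12 1 0 0 0 0"

```text
time: 15.25
eef_pos: [0.4763, 0.0794, 0.1404]
tcp_rot: [0.977, 0.213, 0.0, 0.0]
contact_force: [0.3, -0.1, -0.2]
opening: 0.6
finger_force: 0.0
```

jog_arm --deltas "-0.12 1 0 0 0 0;-0.12 1 0 0 0 0;-0.12 1 0 0 0 0;-0.12 1 0 0 0 0;-0.12 1 -0.5 0 0 0;-0.12 1 -1 0 0 0;-0.12 1 -1 0 0 0;0 0 -1 0 0 0;0 0 -1 0 0 0;0 0 -0.5 0 0 0;0 0 -0.25 0 0 0;0 0 0 0 0 0"

```text
time: 16.75
eef_pos: [0.46, 0.2182, 0.0355]
tcp_rot: [0.977, 0.213, 0.0, -0.0]
contact_force: [0.5, 0.8, 0.5]
opening: 0.597
finger_force: 0.0
```

jog_arm --deltas "0 0 0 0 0 0;0 0 0 0 0 0;0 0 0 0 0 0;0 0 0 0 0 0;0 0 1 0 0 0;0 0 1 0 0 0;0.12 -1 1 0 0 0;0.12 -1 1 0 0 0;0.12 -1 1 0 0 0;0.12 -1 0 0 0 0;0.12 -1 0 0 0 0;0.12 -1 0 0 0 0;0.12 -1 0 0 0 0;0.12 -1 0 0 0 0;0.12 -1 0 0 0 0;0.12 -1 0 0 0 0" --gripper 0.15

```text
time: 18.75
eef_pos: [0.4834, 0.0175, 0.1347]
tcp_rot: [0.977, 0.213, -0.0, -0.0]
contact_force: [0.6, 0.2, -0.6]
opening: 0.284
finger_force: 24.6
```

jog_arm --deltas "0.12 -1 0 0 0 0;0.12 -1 0 0 0 0;0.12 -1 0 0 0 0;0.12 -1 0 0 0 0;0.12 -1 0 0 0 0;0.12 -1 0 0 0 0;0.12 -1 0 0 0 0;0.12 -1 0 0 0 0;0.12 -1 0 0 0 0;0.12 -1 0 0 0 0;0.12 -1 0 0 0 0;0.12 -1 0 0 0 0;0.12 -1 0 0 0 0;0.12 -1 0 0 0 0;0.12 -0.7 0 0 0 0;0 -0.4 0 0 0 0;0 0 -0.9 0 0 0;0 0 -0.8 0 0 0;0 0 0 0 0 0"

```text
time: 21.12
eef_pos: [0.5183, -0.282, 0.0982]
tcp_rot: [0.977, 0.213, -0.002, -0.002]
contact_force: [-0.1, 0.8, -1.0]
opening: 0.286
finger_force: 24.6
```

jog_arm --deltas "0 0 0 0 0 0;0 0 0 0 0 0;0 0 0 0 0 0;0 0 1 0 0 0;0 0 1 0 0 0;-0.16 1 0 0 0 0;-0.16 1 0 0 0 0;-0.16 1 0 0 0 0;-0.16 1 0 0 0 0;-0.16 1 0 0 0 0;-0.16 1 0 0 0 0;-0.16 1 0 0 0 0;-0.16 1 0 0 0 0;-0.16 1 0 0 0 0;-0.16 1 0 0 0 0;-0.16 1 0 0 0 0;-0.16 1 0 0 0 0;-0.16 1 0 0 0 0;-0.16 1 0 0 0 0;-0.16 1 0 0 0 0" --gripper 0.6

```text
time: 23.62
eef_pos: [0.4716, 0.0174, 0.1414]
tcp_rot: [0.977, 0.213, 0.0, 0.0]
contact_force: [-0.7, 0.4, 0.5]
opening: 0.602
finger_force: 0.0
```

jog_arm --deltas "-0.16 1 0 0 0 0;-0.16 1 0 0 0 0;-0.16 1 0 0 0 0;-0.16 1 0 0 0 0;-0.16 1 0 0 0 0;-0.16 1 0 0 0 0;-0.16 1 0 0 0 0;-0.16 1 0 0 0 0;-0.16 1 0 0 0 0;-0.16 1 0 0 0 0;-0.16 1 0 0 0 0;-0.16 1 0 0 0 0;-0.16 1 0 0 0 0;0 1 0 0 0 0;0 1 0 0 0 0;0 0.2 0 0 0 0;0 0 0 0 0 0"

```text
time: 25.75
eef_pos: [0.4302, 0.3203, 0.1412]
tcp_rot: [0.977, 0.213, -0.0, 0.0]
contact_force: [-0.6, 0.2, 0.8]
opening: 0.598
finger_force: 0.0
```

Run:
```python
from h import *
c=cam("wrist"); im=c["color"]; print(get_state()["eef_pos"])
g=cv2.cvtColor(im,cv2.COLOR_BGR2GRAY); hs=cv2.cvtColor(im,cv2.COLOR_BGR2HSV)
m=((g<95)&(hs[...,1]>95)).astype(np.uint8); m=cv2.morphologyEx(m,cv2.MORPH_OPEN,np.ones((3,3)))
n,l,st,ce=cv2.connectedComponentsWithStats(m)
for i in range(1,n):
    if st[i,4]>200: print(st[i],ce[i].round(1),onplane(c,ce[i],.024).round(4))
t=cam("top")["color"]
cv2.imwrite("pics/t2.png",np.hstack([cv2.resize(t[190:270,370:450],(400,400),interpolation=cv2.INTER_CUBIC),cv2.resize(im,(400,400))]))
```

```text
[0.43020999 0.3199381  0.1411278 ]
[ 281   47   45   37 1070] [298.8  65.1] [[0.5366 0.3542 0.024 ]]
[258 195  30  30 719] [272.9 209.7] [[0.4263 0.3257 0.024 ]]
```

View pics/t2.png

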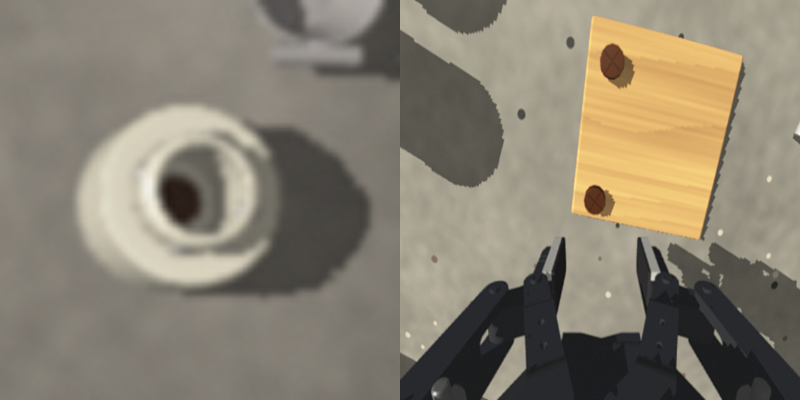

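Brown tablets show inside the jar mouth in the left crop, around (180,200). Two tablets remain on the board. Next I'll take D.

jog_arm --deltas "-0.22 0.2 -1 0 0 0;0 0 -1 0 0 0;0 0 -1 0 0 0;0 0 -1 0 0 0;0 0 -0.8 0 0 0;0 0 -0.5 0 0 0;0 0 0 0 0 0"

```text
time: 26.72
eef_pos: [0.4255, 0.3238, 0.0347]
tcp_rot: [0.977, 0.213, -0.001, 0.0]
contact_force: [-0.8, 0.1, -0.3]
opening: 0.599
finger_force: 0.0
```

jog_arm --deltas "0 0 0 0 0 0;0 0 0 0 0 0;0 0 0 0 0 0;0 0 0 0 0 0;0 0 1 0 0 0;0 0 1 0 0 0;0.16 -1 1 0 0 0;0.16 -1 1 0 0 0;0.16 -1 1 0 0 0;0.16 -1 0 0 0 0;0.16 -1 0 0 0 0;0.16 -1 0 0 0 0;0.16 -1 0 0 0 0;0.16 -1 0 0 0 0;0.16 -1 0 0 0 0;0.16 -1 0 0 0 0" --gripper 0.15

```text
time: 28.72
eef_pos: [0.4575, 0.1235, 0.1349]
tcp_rot: [0.977, 0.213, -0.0, -0.0]
contact_force: [0.2, -0.1, 0.2]
opening: 0.284
finger_force: 24.6
```

jog_arm --deltas "0.16 -1 0 0 0 0;0.16 -1 0 0 0 0;0.16 -1 0 0 0 0;0.16 -1 0 0 0 0;0.16 -1 0 0 0 0;0.16 -1 0 0 0 0;0.16 -1 0 0 0 0;0.16 -1 0 0 0 0;0.16 -1 0 0 0 0;0.16 -1 0 0 0 0;0.16 -1 0 0 0 0;0.16 -1 0 0 0 0;0.16 -1 0 0 0 0;0.16 -1 0 0 0 0;0.16 -1 0 0 0 0;0.16 -1 0 0 0 0;0.16 -1 0 0 0 0;0.16 -1 0 0 0 0;0.16 -1 0 0 0 0;0 -0.8 0 0 0 0"

```text
time: 31.22
eef_pos: [0.5189, -0.2732, 0.1353]
tcp_rot: [0.977, 0.213, 0.0, 0.0]
contact_force: [0.0, 0.0, -0.5]
opening: 0.282
finger_force: 24.6
```

jog_arm --deltas "0 -0.5 0 0 0 0;0 0 -0.8 0 0 0;0 0 -0.8 0 0 0;0 0 0 0 0 0"

```text
time: 31.72
eef_pos: [0.5171, -0.2801, 0.1003]
tcp_rot: [0.977, 0.213, -0.002, -0.002]
contact_force: [-0.7, 0.8, -0.3]
opening: 0.281
finger_force: 24.6
```

jog_arm --deltas "0 0 0 0 0 0;0 0 0 0 0 0;0 0 0 0 0 0;0 0 1 0 0 0;0 0 1 0 0 0;-1 -0.5 1 0 0 0;-1 -0.5 1 0 0 0;-1 -0.5 0.5 0 0 0;0 0 0 0 0 0;0 0 0 0 0 0" --gripper 0.6

```text
time: 32.98
eef_pos: [0.4591, -0.3118, 0.194]
tcp_rot: [0.977, 0.213, 0.0, 0.0]
contact_force: [0.5, 1.1, 0.4]
opening: 0.602
finger_force: 0.0
```

Run:
```python
from h import *
c=cam("wrist"); im=c["color"]; print(get_state()["eef_pos"]); cv2.imwrite("pics/w5.png",im)
p=proj(c,[[.52,-.2845,.07]])[0]; print(p); x0,y0=[max(0,int(v)-70) for v in p]
r=cv2.resize(im[y0:y0+140,x0:x0+140],None,fx=4,fy=4,interpolation=cv2.INTER_CUBIC); cv2.imwrite("pics/w5c.png",r); print(x0,y0)
```

```text
[ 0.45908415 -0.31152129  0.19349607]
[281.11266051 126.13644886]
211 56
```

View pics/w5c.png

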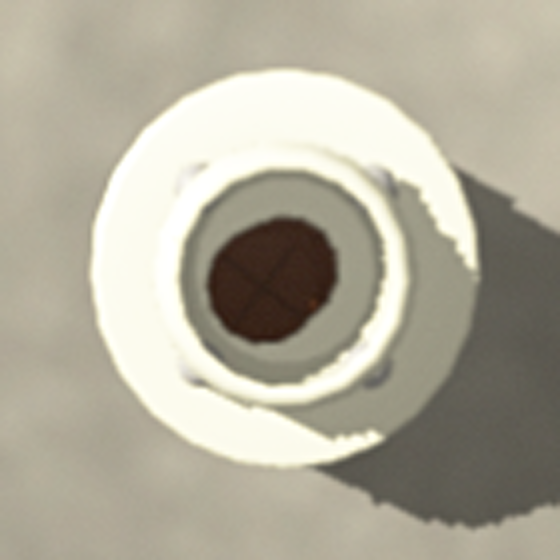

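The wrist crop shows the tablet stack well inside the mouth. The ring's hole is centred near crop (282,276), about image (281.6,125). Next I'll view the cap in the same relative pose so the calibration bias cancels.

```bash
cat >> h.py <<'E'
def fit(c,m,x0,y0,s,amin):
    cs,h=cv2.findContours(m.astype(np.uint8),cv2.RETR_CCOMP,cv2.CHAIN_APPROX_NONE)
    for k,q in zip(cs,h[0]):
        if cv2.contourArea(k)>amin:
            e=cv2.fitEllipse(cv2.convexHull(k)); p=(np.array(e[0])+.5)/s-.5+[x0,y0]
            print("hole" if q[3]>=0 else "outer",p.round(2),(np.array(e[1])/s).round(1),[onplane(c,p,z)[0,:2].round(4) for z in(.0265,.0475,.07)])
E
python3 - <<'E'
from h import *
c=cam("wrist"); g=cv2.cvtColor(c["color"],cv2.COLOR_BGR2GRAY)[56:196,211:351]
r=cv2.resize(g,None,fx=4,fy=4,interpolation=cv2.INTER_CUBIC)
for th in (180,200,215): fit(c,r>th,211,56,4,15000)
p=[onplane(c,(np.array(q)+.5)/4-.5+[211,56],.07)[0] for q in((282.5,276.5),(284,274))]; print(p)
E
```

```text
outer [295.79 111.78] [108.1 140.9] [array([ 0.5359, -0.2918]), array([ 0.5353, -0.291 ]), array([ 0.5347, -0.2901])]
hole [281.35 124.28] [50.9 54.7] [array([ 0.5201, -0.2843]), array([ 0.5207, -0.284 ]), array([ 0.5213, -0.2837])]
outer [281.79 122.45] [96.8 99.9] [array([ 0.5218, -0.284 ]), array([ 0.5222, -0.2837]), array([ 0.5227, -0.2834])]
hole [281.41 124.32] [51.5 55.2] [array([ 0.5201, -0.2844]), array([ 0.5207, -0.2841]), array([ 0.5213, -0.2837])]
outer [281.8  122.44] [96.3 99.3] [array([ 0.5218, -0.284 ]), array([ 0.5222, -0.2837]), array([ 0.5227, -0.2834])]
hole [281.43 124.32] [51.9 55.5] [array([ 0.5201, -0.2844]), array([ 0.5207, -0.2841]), array([ 0.5213, -0.2838])]
[array([ 0.52091341, -0.28375736,  0.07      ]), array([ 0.52147711, -0.28382805,  0.07      ])]
```

jog_arm --deltas "0.2 1 0 0 0 0;0.2 1 0 0 0 0;0.2 1 0 0 0 0;0.2 1 0 0 0 0;0.2 1 0 0 0 0;0.2 1 0 0 0 0;0.2 1 0 0 0 0;0.2 1 0 0 0 0;0.2 1 0 0 0 0;0.2 1 0 0 0 0;0.2 1 0 0 0 0;0 0.6 0 0 0 0;0 0 0 0 0 0;0 0 0 0 0 0"

```text
time: 34.83
eef_pos: [0.5026, -0.0801, 0.1934]
tcp_rot: [0.977, 0.213, -0.0, 0.0]
contact_force: [-0.2, -0.6, -0.3]
opening: 0.598
finger_force: 0.0
```

Run:
```python
from h import *
c=cam("wrist"); im=c["color"]; print(get_state()["eef_pos"]); p=proj(c,[[.5643,-.0531,.0475]])[0]; print(p)
x0,y0=[max(0,int(v)-60) for v in p]; r=cv2.resize(im[y0:y0+120,x0:x0+120],None,fx=4,fy=4,interpolation=cv2.INTER_CUBIC)
hs=cv2.cvtColor(r,cv2.COLOR_BGR2HSV); fit(c,hs[...,1]>100,x0,y0,4,15000)
q=cv2.resize(r,(480,480)); cv2.imwrite("pics/k.png",q); print(x0,y0)
```

```text
[ 0.50266589 -0.08032563  0.19337215]
[281.77932266 124.35855551]
outer [283.14 120.21] [72.6 74.6] [array([ 0.5677, -0.053 ]), array([ 0.568 , -0.0527]), array([ 0.5683, -0.0524])]
221 64
```

View pics/k.png

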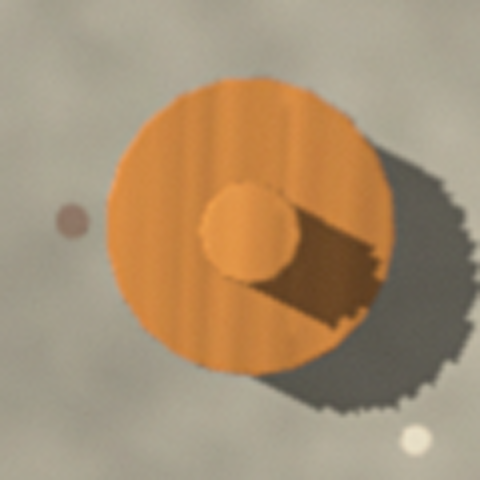

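The crop shows the cap top centred near image (283.4,120.4) and the knob near (283.4,122). Wrist and top views agree on the shift from cap to jar, about (-0.046, -0.231) m. I'll grasp the knob now.

jog_arm --deltas "0.79 0.34 -1 0 0 0;0.79 0.34 -1 0 0 0;0.79 0.34 -1 0 0 0;0.79 0.34 -1 0 0 0;0 0 -1 0 0 0;0 0 -1 0 0 0;0 0 -0.8 0 0 0;0 0 -0.35 0 0 0;0 0 0 0 0 0"

```text
time: 36.0
eef_pos: [0.5656, -0.0527, 0.0499]
tcp_rot: [0.977, 0.213, -0.0, -0.0]
contact_force: [0.1, -0.8, 0.3]
opening: 0.603
finger_force: 0.0
```

jog_arm --deltas "0 0 0 0 0 0;0 0 0 0 0 0;0 0 0 0 0 0;0 0 0 0 0 0;0 0 0 0 0 0" --gripper 0 --squeeze 80

```text
time: 36.62
eef_pos: [0.5668, -0.0529, 0.0516]
tcp_rot: [0.977, 0.213, 0.001, 0.0]
contact_force: [-1.2, -0.1, 6.0]
opening: 0.223
finger_force: 78.3
```

jog_arm --deltas "0 0 0.5 0 0 0;0 0 1 0 0 0;0 0 1 0 0 0;0 0 1 0 0 0;0 0 1 0 0 0;0 -0.5 0 0 0 0;-0.2 -1 0 0 0 0;-0.2 -1 0 0 0 0;-0.2 -1 0 0 0 0;-0.2 -1 0 0 0 0;-0.2 -1 0 0 0 0;-0.2 -1 0 0 0 0;-0.2 -1 0 0 0 0;-0.2 -1 0 0 0 0;-0.2 -1 0 0 0 0;-0.2 -1 0 0 0 0;-0.29 -0.65 0 0 0 0;0 -0.4 0 0 0 0;0 0 0 0 0 0;0 0 0 0 0 0"

```text
time: 39.12
eef_pos: [0.5202, -0.2832, 0.1402]
tcp_rot: [0.977, 0.213, -0.0, -0.0]
contact_force: [0.1, -0.9, -0.6]
opening: 0.225
finger_force: 78.3
```

Run:
```python
from h import *
print(get_state()["eef_pos"],get_state()["tcp_rot"],get_state()["opening"])
for n,box in(("wrist",None),("scene",(90,190,240,340)),("top",(360,180,470,290))):
    c=cam(n); im=c["color"]; hs=cv2.cvtColor(im,cv2.COLOR_BGR2HSV); m=((hs[...,1]>120)&(hs[...,0]<25)&(hs[...,2]>90)).astype(np.uint8)
    k,l,st,ce=cv2.connectedComponentsWithStats(m)
    for i in range(1,k):
        if st[i,4]>150 : print(n,st[i],ce[i].round(1),onplane(c,ce[i],.11).round(4))
    print(proj(c,[[.52,-.284,.116],[.52,-.284,.07]]).round(1)); cv2.imwrite(f"pics/f_{n}.png",im)
s=cv2.imread("pics/f_scene.png")[200:320,110:230]; w=cv2.imread("pics/f_wrist.png")[100:340,160:400]; t=cv2.imread("pics/f_top.png")[190:260,370:440]
cv2.imwrite("pics/f.png",np.hstack([cv2.resize(s,(400,400)),cv2.resize(w,(400,400))]))
```

```text
[ 0.52017712 -0.2831859   0.14023984] [ 9.77048921e-01  2.13014957e-01 -1.26573261e-05 -1.86687841e-04] 0.2248854601855268
wrist [ 221  189  122  122 8511] [280.8 241.7] [[ 0.5274 -0.2799  0.11  ]]
[[282.1 260.4]
 [281.8 229.4]]
scene [  220     0   201   135 20572] [318.3  52.9] [[-0.1471  1.3987  0.11  ]]
scene [426   0  11  33 198] [430.9  11.6] [[-0.1988  3.4761  0.11  ]]
scene [ 435    0   43  104 1875] [451.8  33.1] [[0.276  2.4602 0.11  ]]
scene [  448     0   112   185 13306] [519.7  93.1] [[0.8889 1.2444 0.11  ]]
scene [438 102  24  50 302] [449.9 125.6] [[0.7637 0.7203 0.11  ]]
scene [276 171  64  31 579] [316.  186.4] [[0.6155 0.1223 0.11  ]]
scene [ 390  170   84   62 4001] [429.  200.4] [[0.861  0.2204 0.11  ]]
scene [144 246  36  33 756] [162.3 263.8] [[ 0.5339 -0.2922  0.11  ]]
[[160.3 256.2]
 [164.1 274.3]]
top [  97   55   88   85 5129] [142.   96.3] [[0.8203 0.3218 0.11  ]]
[[415.7 225.2]
 [409.8 227.6]]
```

View pics/f.png

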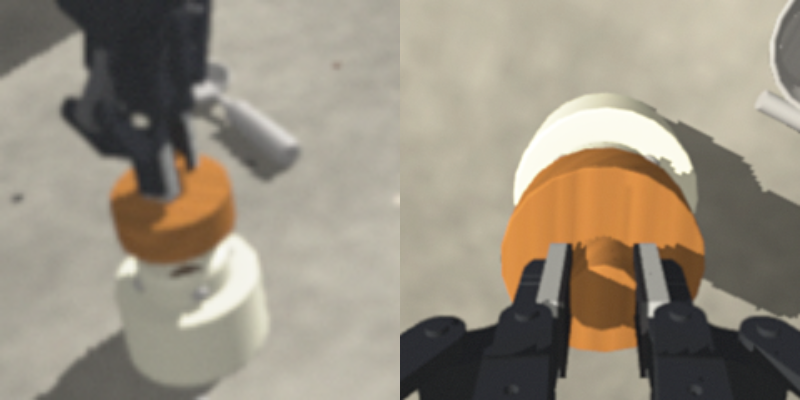

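The scene view shows the cap held level right above the neck, and the image offsets fit an aligned axis. I'll lower it gently over the rim.

jog_arm --deltas "0 0 -0.4 0 0 0;0 0 -0.3 0 0 0;0 0 -0.2 0 0 0;0 0 -0.2 0 0 0;0 0 -0.15 0 0 0;0 0 0 0 0 0;0 0 0 0 0 0"

```text
time: 40.15
eef_pos: [0.5202, -0.2838, 0.1155]
tcp_rot: [0.977, 0.213, 0.0, 0.0]
contact_force: [0.2, 0.6, 0.2]
opening: 0.22
finger_force: 78.3
```

jog_arm --deltas "0 0 -0.1 0 0 0;0 0 -0.1 0 0 0;0 0 0 0 0 0"

```text
time: 40.52
eef_pos: [0.5204, -0.2841, 0.1117]
tcp_rot: [0.977, 0.213, 0.0, 0.001]
contact_force: [-0.4, -1.6, -0.1]
opening: 0.218
finger_force: 78.4
```

jog_arm --deltas "0 0 -0.1 0 0 0;0 0 0 0 0 0;0 0 0 0 0 0"

```text
time: 40.9
eef_pos: [0.5209, -0.2843, 0.111]
tcp_rot: [0.977, 0.213, 0.001, 0.001]
contact_force: [-0.3, 0.6, 6.1]
opening: 0.219
finger_force: 79.1
```

The cap is resting on the balls at 6 N with little side force. I'll press on through the click.

jog_arm --deltas "0 0 -0.1 0 0 0;0 0 -0.1 0 0 0;0 0 0 0 0 0"

```text
time: 41.28
eef_pos: [0.5207, -0.2842, 0.1064]
tcp_rot: [0.977, 0.213, 0.001, 0.001]
contact_force: [0.4, -0.6, -1.0]
opening: 0.22
finger_force: 78.2
```

jog_arm --deltas "0 0 -0.1 0 0 0;0 0 -0.1 0 0 0;0 0 0 0 0 0"

```text
time: 41.65
eef_pos: [0.5196, -0.2833, 0.1016]
tcp_rot: [0.977, 0.213, -0.001, -0.001]
contact_force: [-2.3, 0.8, 5.3]
opening: 0.216
finger_force: 79.6
```

jog_arm --deltas "0 0 -0.05 0 0 0;0 0 0 0 0 0;0 0 0 0 0 0"

```text
time: 42.02
eef_pos: [0.5196, -0.2833, 0.1016]
tcp_rot: [0.977, 0.213, -0.001, -0.001]
contact_force: [-4.4, 1.7, 9.2]
opening: 0.221
finger_force: 80.0
```

jog_arm --deltas "0 0 -0.02 0 0 0;0 0 0 0 0 0;0 0 0 0 0 0;0 0 0 0 0 0;0 0 0 0 0 0"

```text
time: 42.65
eef_pos: [0.5197, -0.2834, 0.1016]
tcp_rot: [0.977, 0.213, -0.001, -0.001]
contact_force: [-4.7, 2.5, 11.1]
opening: 0.22
finger_force: 80.0
```

Run:
```python
from h import *
a=get_state()["contact_force"]; c=cam("wrist"); c=cam("top"); s=get_state(); print(a,s["contact_force"],s["eef_pos"],s["finger_force"],s["time"])
```

```text
[-4.71053292  2.45116807 11.08230373] [-5.10622185  3.21386927 11.26761299] [ 0.51966032 -0.28334653  0.10160162] 80.014568567276 42.75
```

The cap is home, steady at 11 N. Its lower edge is about 50 mm above the ledge, so I'm handing it in.

```bash
python3 -c "
from plant import ctrl
print(ctrl.sign_off())"
```

```text
the job is handed in; nothing more can be done
None
```

I handed the job in at about 43 s with three tablets dropped in the jar, the fourth left on the board, and the cap pressed past the click onto the shoulder; the gripper is still on the knob, pressing at about 11 N (the sign-off returned no verdict).

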